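# Swing a base plate round the jig's corner post, seat it and pin it

## Robot

A 6-joint arm with a two-finger parallel gripper is mounted at the origin on the work surface; the furniture and walls round the work are solid. World frame = base frame: x ahead of the robot, y to its left, z up, the work surface at z = 0. Lengths are in m, angles in rad, forces in N, time in s.
With the tool pointing down it reaches from about 0.325 to 0.75 m from the base axis. Payload 7.6 kg.
Tool frame: the origin (TCP) lies at the very end of the fingers, on their centre line; the grasp point (between the pads) lies 19 mm behind it; z points along the fingers, y is the line along which they close (so a half turn about z gives the same grasp; the last joint's range is limited). The gripper opens to 85 mm and grips with 20 to 120 N. Pads are 22 mm wide; open, the fingers measure 114 mm over their backs; the gripper's body (76 mm by 85 mm) begins 54 mm behind the grasp point. The pads swing forward as they close: fully open they stand 13 mm farther back than shut.
Start: joints at [-1.34, 0.052, 1.401, -0, 1.689, -0.07], TCP at [0.156, -0.501, 0.231] pointing down, gripper open.
Joint ranges: [-2.9, 2.9], [-0.91, 2.17], [0.12, 2.37], [-1.06, 4.2], [0.26, 2.73], [-2.93, 2.93]. Speed limits (rad/s): [2.57, 2.57, 3.01, 3.14, 3.14, 3.14].

## Interface

Orientations are given as a unit quaternion [x, y, z, w].
In Python, from rig import arm, read_camera, ticket gives the robot as it stands. The module is installed in compiled form; this text tells all that it offers.
- The arm moves only by the tool apply_moves, never from a script. Its argument "increments" is a list of rows, each a list of 7 numbers: the finger opening in mm, from 0 to 85.4, then the shift along the world's x, y, z scaled (see below), then the turn, a rotation vector about the world's x, y, z scaled (see below). In form: [[claw, tx, ty, tz, wx, wy, wz], ...]. A call has 1 to 5 rows; each row shifts and turns the commanded pose from where the row before left it; what a row does not reach is not made up. The controller multiplies each number of a shift by 20 mm and each number of a turn by pi/2 rad. A row lasts 1/12 s, in which the tool goes at most 41.7 mm and 7.16 degrees, less where a joint would pass 70% of its speed; a pose out of reach is approached as far as the arm can. A call with a number of a shift or a turn outside -1 to 1 is refused whole. A call with a gripper value outside its range is refused whole. The fingers move at their own pace and stop on an object; the grip force is fixed at half the most. Time passes only in rows, so rows that do not move let the fingers close. It gives the time, the measured TCP pose, the force, the opening and the grip force at its end, in the units of the state.
- arm.sense(): the state, without advancing time (a new reading comes with each control period).
- read_camera(name): name is "scene" or "top" or "wrist"; returns a dict with "pixels" (480x640x3 uint8, red, green, blue), "z_map" (480x640 float32, m along the optical axis (not along the pixel's ray), 0 where there is no reading), "fx", "fy", "cx", "cy" (pixels), "cam_to_world" (4x4, takes a point from camera to world coordinates). Camera axes: x right, y down, z forward; pixel columns grow to the right and rows downward; lengths in m; the calibration is good to about 2 mm. The wrist camera is an equidistant fisheye: a pixel r from the principal point sees the ray r / f radians off the axis. A picture is of the moment at which its call begins.
- ticket.hand_in(): hands the job in; it is judged then, once.
The state is a dict: "t": time; "joint_positions": joint angles; "joint_velocities": joint speeds; "joint_efforts": joint torques, N m; "tool_pos": TCP position; "orientation": TCP orientation; "wrist_force": force on the tool from outside, world axes, zero at the start; "ft_torque": the same for the moment, N m; "gripper_width": finger opening in m; "grip_force": force on a finger pad.
Only numpy, scipy, OpenCV 4.12 (cv2) and the standard library are available. Lean on these libraries where they do the work, as an engineer would, in place of code of your own. Each camera call takes 0.05 s, during which the arm holds its last target. There are 200 camera calls.

## Task

Load the square base plate into the corner jig for welding: it is too wide to grip and lies a quarter turn out, its hole to the left, so push it onto the round corner post and swing it round the post until the hole faces the end stop. Slide it fully home, flush along the cheek and firmly up to the end stop (which has been reset for this batch, so find it by feel), then press the lock pin down through the hole as far as it goes. Push gently, always below 30 N, because the jig is only held by magnets, and leave the other things where they are.

Things in the scene. Friction and masses are not known exactly. Their poses are not given: they have to be found in the camera images.
- jig: corner jig, dark steel, held on the bench by two magnet bases on the cheek's outer side (49 mm high). No push or press on it or the plate may exceed 30 N. Origin: on the bench, on the corner post's axis. x: the way plates are pushed in, away from the robot; y: left of that; z up. The nest is open to -x and +y. Plate home: its axes along the jig's, its origin at y = 54 mm, x = 42 to 62 mm
- corner_post: round fixed steel post, 16 mm diameter, 45 mm high, at the open end of the jig's cheek; origin on its axis at the bench, the same point and axes as the jig's. The plate is swung clockwise (seen from above) round it: the edge facing the jig bears on the post with its right-hand part while the left part of the edge across from it is pushed
- cheek_face (a point): point on the cheek's face, jig x = 52, y = 9, z = 12 mm; axes as the jig's. The cheek is a straight bar 24 mm high; its face looks to the jig's +y and runs from jig x = 8 mm (beside the post) beyond the end stop
- stop_slide: fixed cross bar at the jig's far end (origin and axes as the jig's), carrying the end stop: a bar 24 mm high square to the cheek, jig y = 14 to 117 mm, clamped with its face anywhere from jig x = 87 to 107 mm (this pose does not tell where). On the stop is the pin bracket, reaching 33 mm back over the nest at y = 37 to 71 mm, underside 24, top 36 mm high; the plate slides under
- plate: loose square aluminium plate 90 x 90 x 15 mm, 0.25 to 0.41 kg, flat on the bench (friction 0.6; may take 10 N to slide). Origin: centre of its underside; z up; x points to the edge with the hole: one through hole, 12 mm, its centre 28 mm from the plate's along +x. It starts in front of the post, its x roughly along the jig's +y, so it needs a quarter turn clockwise from above
- plate_hole (a point): centre of the plate's hole at its top face, 15 mm above the bench, 17 mm in from the plate's edge; with the plate home the lock pin stands straight above it
- lock_pin (a joint): travel of the pin in the bracket, 17 mm before the stop's face at jig y = 54 mm: 0 up (as it starts; tip 18 mm above the bench, round black knob of 22 mm, top 66 mm high), 0.014 m fully down (tip 4 mm, knob top 52 mm). 8 mm pin, tapered tip; pressed straight down with 3 to 4 N it moves, and stays where left; over bare plate it stops at about 0.003 m
- square_tube: bystander: offcut of 30 mm square tube standing 52 mm high; origin at the centre of its foot
- chisel: bystander: cold chisel lying flat, 170 mm long; origin at the middle of its underside
- angle_iron: bystander: angle iron offcut 85 mm long, 40 mm high; origin at the middle of its underside
- big_nut: bystander: loose hexagon nut, 35 mm across, 16 mm high; origin at the middle of its underside

How it is judged:
By the outcome, as a careful person would: the job done as asked, in the order asked, and still so for the second after the job is handed in, with the robot touching nothing.
It also fails if it takes over 69 s, if anything falls off the work surface, if the arm or the gripper's body presses on something with over 40 N, if the wrist force passes 120 N, or if a joint passes its speed limit or range.

## Working session

There is one attempt and no reset: what is moved stays moved. The work goes in short steps, Python scripts to look and compute and a tool call to move; the robot and the scene stay as the last step left them, time stands still between calls to the robot, and variables do not carry over. Pictures are saved under pics/ and viewed, at most 10 in all, crops included, and the job is handed in when it is done.

Besides the shell and the picture viewer there is one more tool, called after "Request:" in YAML: its name, and indented under it one key for each argument. apply_moves: Moves the arm, as the interface text tells. Its arguments: {"type":"object","properties":{"increments":{"type":"array","items":{"type":"array","items":{"type":"number"}}}},"required":["increments"]}

```bash
mkdir -p pics
cat > h.py <<'E'
from rig import arm, read_camera, ticket
import numpy as np, cv2
def snap(n,f):
    c=read_camera(n); cv2.imwrite(f'pics/{f}.png',c['pixels'][:,:,::-1]); np.savez(f'pics/{f}.npz',**c); return c
def world(c,u,v,z=None):
    R=c['cam_to_world']; K=lambda u,v:np.array([(u-c['cx'])/c['fx'],(v-c['cy'])/c['fy'],1.])
    d=R[:3,:3]@K(u,v); o=R[:3,3]
    if z is None: return o+d*c['z_map'][int(v),int(u)]
    return o+d*(z-o[2])/d[2]
E
python3 - <<'E'
from h import *
for n in('top','scene'):
    c=snap(n,n+'0'); print(c['fx'],c['cam_to_world'].round(3).tolist())
s=arm.sense();print(s['tool_pos'],s['orientation'],s['wrist_force'])
E
```

```text
609.5189500241077 [[0.004, -0.983, 0.184, 0.183], [-1.0, -0.004, 0.004, 0.185], [-0.003, -0.184, -0.983, 1.478], [0.0, 0.0, 0.0, 1.0]]
513.377715480508 [[-0.453, -0.756, 0.473, -0.051], [-0.892, 0.388, -0.234, 0.449], [-0.006, -0.527, -0.85, 0.99], [0.0, 0.0, 0.0, 1.0]]
[ 0.15552716 -0.50115566  0.23057045] [ 9.88709119e-01  1.49845951e-01 -4.85191894e-05 -6.83254610e-04] [-0.02548811  0.66297976 -0.55804516]
```

View pics/top0.png

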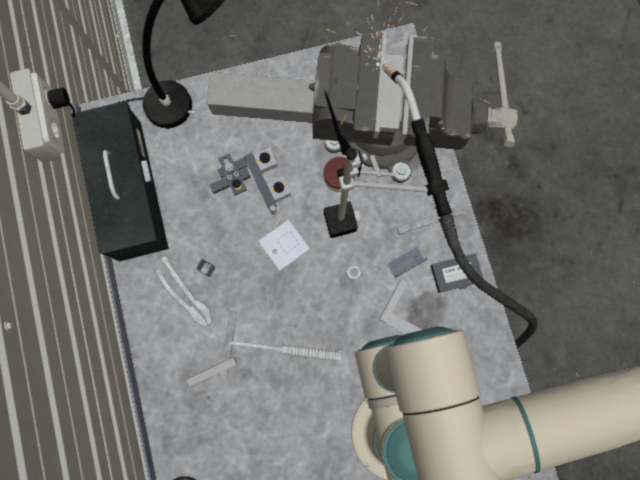

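View pics/scene0.png

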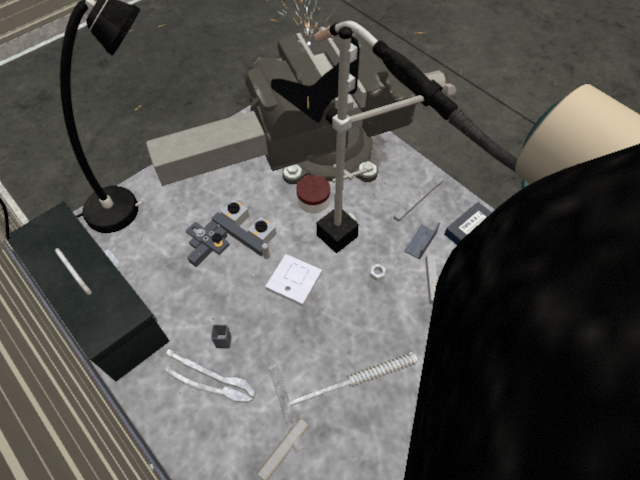

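The top view shows the post near (274,208), the cheek running up-left to (250,155), and the plate at (284,245) with its hole to the left. There is a tall stand at (341,222). I'll enlarge this area.

Run:
```python
from h import *
a=cv2.imread('pics/top0.png')[140:280,200:360]; cv2.imwrite('pics/topc.png',cv2.resize(a,None,fx=4.2,fy=4.2,interpolation=cv2.INTER_CUBIC))
a=cv2.imread('pics/scene0.png')[190:310,180:340]; cv2.imwrite('pics/scenec.png',cv2.resize(a,None,fx=5,fy=5,interpolation=cv2.INTER_CUBIC))
```

```text
(no output)
```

View pics/topc.png

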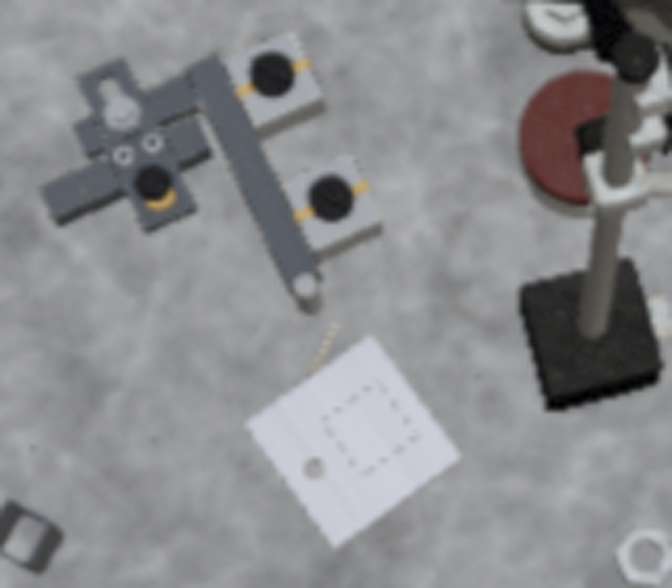

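View pics/scenec.png

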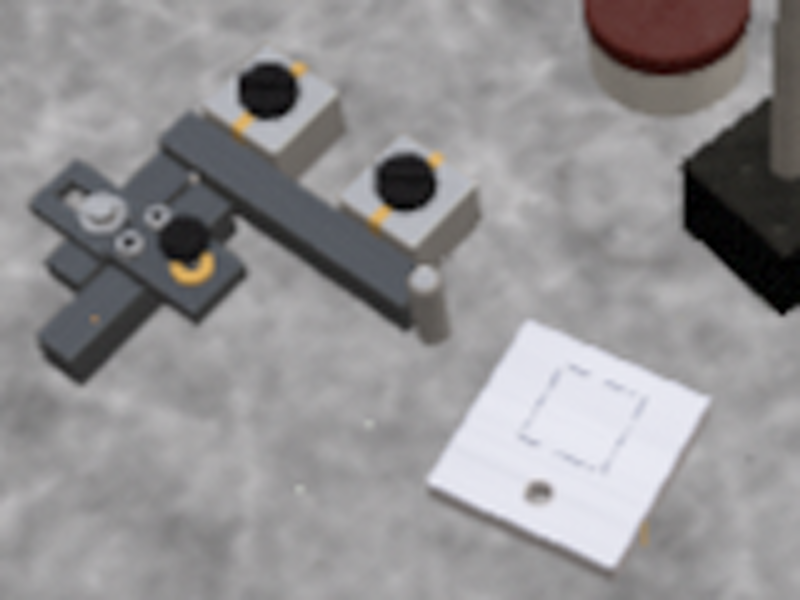

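```bash
cat > m.py <<'E'
from h import *
L=lambda f:dict(np.load(f'pics/{f}.npz'))
T,S=L('top0'),L('scene0')
t=lambda u,v,z:world(T,u/4.2+200,v/4.2+140,z)[:2]
s=lambda u,v,z:world(S,u/5+180,v/5+190,z)[:2]
P=lambda n,a:print(n,(a*1000).round(0).tolist())
for f,pts,h,po,k,ch in((t,[(370,337),(462,457),(335,548),(246,425)],(314,468),(305,283),(154,182),[(288,283),(190,90)]),(s,[(530,320),(710,400),(612,573),(428,487)],(539,492),(425,275),(185,237),[(408,305),(160,150)])):
    q=np.array([f(*p,.015) for p in pts]);P('corn',q);P('cen',q.mean(0));P('hole',f(*h,.015));P('post',f(*po,.045));P('knob',f(*k,.066))
    c=np.array([f(*p,.024) for p in ch]);P('cheek',c);d=c[1]-c[0];print('ang',np.degrees(np.arctan2(d[1],d[0])))
    for a,b in((0,3),(1,2)):
        d=q[b]-q[a];print('plate x ang',np.degrees(np.arctan2(d[1],d[0])),np.linalg.norm(d))
    for a,b in((1,0),(2,3)):
        d=q[b]-q[a];print('plate -y.. ang+90',np.degrees(np.arctan2(d[1],d[0]))+90,np.linalg.norm(d))
P('stand base',t(595,330,.04));P('tube',t(30,540,.052));P('stand corner',t(525,300,.05))
P('nut',t(648,555,.016))
E
python3 m.py
```

```text
corn [[500.0, 261.0], [429.0, 207.0], [376.0, 280.0], [448.0, 333.0]]
cen [438.0, 270.0]
hole [422.0, 293.0]
post [525.0, 298.0]
knob [579.0, 383.0]
cheek [[530.0, 309.0], [647.0, 369.0]]
ang 27.22897189513803
plate x ang 126.37340965759046 0.08862450555686455
plate x ang 126.27319724795753 0.09026218115213476
plate -y.. ang+90 127.41591360785395 0.08927801255357068
plate -y.. ang+90 126.36492033584216 0.08910536386391728
corn [[501.0, 258.0], [429.0, 205.0], [375.0, 279.0], [446.0, 331.0]]
cen [438.0, 268.0]
hole [423.0, 290.0]
post [526.0, 295.0]
knob [577.0, 382.0]
cheek [[528.0, 304.0], [655.0, 372.0]]
ang 27.98634482541645
plate x ang 126.85159405256334 0.09179379399293586
plate x ang 126.48863258587576 0.09175033844808274
plate -y.. ang+90 125.98842051774292 0.0891580153877046
plate -y.. ang+90 126.01205360617315 0.08857618368004948
stand base [499.0, 131.0]
tube [375.0, 449.0]
stand corner [515.0, 171.0]
nut [372.0, 100.0]
```

Run:
```python
from h import *
H={}
for n in('top0','scene0'):
    c=dict(np.load(f'pics/{n}.npz'));v,u=np.mgrid[:480,:640];z=c['z_map']
    p=np.stack([(u-c['cx'])/c['fx']*z,(v-c['cy'])/c['fy']*z,z],-1)[z>0]@c['cam_to_world'][:3,:3].T+c['cam_to_world'][:3,3]
    for x,y,h in p:
        k=(int(x//.05),int(y//.05));H[k]=max(H.get(k,0),h)
ys=range(11,-13,-1);print('x\\y ',*[f'{y*5:4d}' for y in ys])
for x in range(17,2,-1):print(f'{x*5:4d}',*[f'{H.get((x,y),-.01)*1000:4.0f}' for y in ys])
```

```text
x\y    55   50   45   40   35   30   25   20   15   10    5    0   -5  -10  -15  -20  -25  -30  -35  -40  -45  -50  -55  -60
  85   35  414  461  463  458    7   10    7  239  -10  272  272  271  266  -10  -10  -10   73  -10    0    0    0    0    0
  80  318  411  436  463  458  161  161  160  256  268  429  431  273  270  195  167  -10   97  -10    0    0    0    0    0
  75  159   37   30  427  453  456  163  216  471  385  464  518  451  274  198  171  137  122  -10    0    0    0    0    0
  70   34   30    9  163  161  457  162  189  312  447  447  451  273  271  189  171  151  149  -10    0    0    0    0    0
  65    9    8   11  373   30   56   39  203  486  272  272  410  272  271  321  316  165  162  -10  -10    0    0    0    0
  60  139    8   10   45   46   54   38    9  355  365  271  408  401    8    9    7  223  156  -10  -10    0    0    0    0
  55  138   10   28   46   73   41   55    8   57  428    8  399  401   13    8   10  -10  -10  -10  -10    0    0    0    0
  50  141   12    9    8   10   50   50   11  365  538  363    9  397  376   20   22    4  -10  -10 
[... 199 characters left out ...]
    8   10    8  368  368   34   36    8  -10  -10  -10  -10    0    0    0
  35   18   20   57   56    8   13  557  555    7   23   22   42   48  350  323   37   35  -10  -10  -10  -10    0    0    0
  30   18   24   20    9    8   12    8    9    9    9    9   26   28  329  324  280    7    1  -10  -10  -10  -10    0    0
  25   12   19   21   19   24  273   10    9   10    9    9   26   18    8  272  276  237  177   93  -10  -10  -10    0    0
  20    9    8   18   23   28   21   21    8    9    8  608  621  614   13    7    8    9   98   87    0  -10  -10    0    0
  15    9   10    8   27   29   24   31   34   31  247  617  623  619  -10  -10    9  526  535  531    0  -10  -10    0    0
```

Run:
```python
from h import *
for n in('top0','scene0'):
    c=dict(np.load(f'pics/{n}.npz'));v,u=np.mgrid[:480,:640];z=c['z_map']
    p=np.stack([(u-c['cx'])/c['fx']*z,(v-c['cy'])/c['fy']*z,z],-1)@c['cam_to_world'][:3,:3].T+c['cam_to_world'][:3,3]
    m=(z>0)&(p[...,0]>.2)&(p[...,0]<.45)&(p[...,1]>.15)&(p[...,1]<.42)&(p[...,2]>.1)
    print(n,m.sum(),[(int(a),int(b),p[b,a].round(3).tolist()) for b,a in np.argwhere(m)[::max(1,m.sum()//8)]])
a=cv2.imread('pics/top0.png')[290:400,180:360];b=cv2.imread('pics/scene0.png')[340:480,210:430]
a=cv2.resize(a,(480,293));b=cv2.resize(b,(480,305));cv2.imwrite('pics/wire.png',np.vstack([a,b]))
```

```text
top0 8 [(279, 217, [0.389, 0.248, 0.55]), (278, 219, [0.386, 0.249, 0.549]), (277, 221, [0.383, 0.251, 0.552]), (276, 223, [0.379, 0.252, 0.554]), (275, 225, [0.376, 0.254, 0.552]), (274, 227, [0.373, 0.255, 0.551]), (273, 229, [0.37, 0.257, 0.551]), (254, 306, [0.271, 0.313, 0.273])]
scene0 12 [(307, 99, [0.382, 0.249, 0.555]), (307, 100, [0.38, 0.25, 0.555]), (307, 101, [0.38, 0.25, 0.554]), (307, 102, [0.376, 0.252, 0.555]), (307, 103, [0.374, 0.253, 0.557]), (307, 104, [0.374, 0.253, 0.555]), (307, 105, [0.374, 0.253, 0.553]), (308, 294, [0.274, 0.309, 0.273]), (308, 295, [0.274, 0.309, 0.27]), (308, 296, [0.271, 0.31, 0.273]), (308, 297, [0.271, 0.311, 0.271]), (308, 298, [0.269, 0.311, 0.271])]
```

View pics/wire.png

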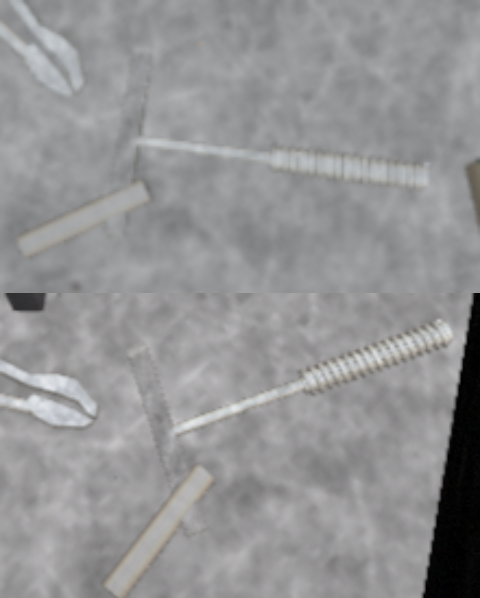

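The thin high readings are sparks in the air, and the rest of that area lies flat on the bench. A torch hose about 0.4 m high lies between the start and the work, so I'll lift over it.

Request:
apply_moves:
  increments:
    - [0,0,0,1,0,0,0.07]
    - [0,0,0,1,0,0,0.07]
    - [0,0,0,1,0,0,0.07]
    - [0,0,0,1,0,0,0]
    - [0,0,0,1,0,0,0]

```text
t: 0.52
tool_pos: [0.1555, -0.5012, 0.3318]
orientation: [0.951, 0.31, 0.0, -0.0]
wrist_force: [0.8, 0.5, 0.6]
gripper_width: 0.0255
grip_force: 0.0
```

Request:
apply_moves:
  increments:
    - [0,0,0,1,0,0,0]
    - [0,0,0,1,0,0,0]
    - [0,0,0,1,0,0,0]
    - [0,0,0,1,0,0,0]
    - [0,0,0,1,0,0,0]

```text
t: 0.93
tool_pos: [0.1556, -0.5013, 0.4319]
orientation: [0.951, 0.31, 0.0, -0.0]
wrist_force: [-0.5, -0.3, -0.1]
gripper_width: 0.0001
grip_force: 0.0
```

Request:
apply_moves:
  increments:
    - [0,0,0,1,0,0,0]
    - [0,0,0,1,0,0,0]
    - [0,0.5,1,0.5,0,0,0]
    - [0,0.5,1,0,0,0,0]
    - [0,0.5,1,0,0,0,0]

```text
t: 1.35
tool_pos: [0.1858, -0.441, 0.4814]
orientation: [0.951, 0.31, 0.0, 0.0]
wrist_force: [0.2, -0.4, -0.5]
gripper_width: -0.0002
grip_force: 0.0
```

Request:
apply_moves:
  increments:
    - [0,0.5,1,0,0,0,0]
    - [0,0.5,1,0,0,0,0]
    - [0,0.5,1,0,0,0,0]
    - [0,0.5,1,0,0,0,0]
    - [0,0.5,1,0,0,0,0]

```text
t: 1.77
tool_pos: [0.2359, -0.3404, 0.481]
orientation: [0.951, 0.31, -0.0, -0.0]
wrist_force: [1.2, -0.4, -0.4]
gripper_width: -0.0
grip_force: 0.0
```

Request:
apply_moves:
  increments:
    - [0,0.6,1,0,0,0,0]
    - [0,0.6,1,0,0,0,0]
    - [0,0.6,1,0,0,0,0]
    - [0,0.6,1,0,0,0,0]
    - [0,0.6,1,0,0,0,0]

```text
t: 2.18
tool_pos: [0.2959, -0.2404, 0.4811]
orientation: [0.951, 0.31, -0.0, -0.0]
wrist_force: [0.1, 0.1, -0.5]
gripper_width: -0.0002
grip_force: 0.0
```

Request:
apply_moves:
  increments:
    - [0,0.5,1,0,0,0,0]
    - [0,0.5,1,0,0,0,0]
    - [0,0.5,1,0,0,0,0]
    - [0,0.2,1,0,0,0,0]
    - [0,0,1,0,0,0,0]

```text
t: 2.6
tool_pos: [0.3301, -0.1404, 0.4806]
orientation: [0.951, 0.31, -0.001, -0.001]
wrist_force: [-0.6, 0.2, -1.0]
gripper_width: -0.0001
grip_force: 0.0
```

Request:
apply_moves:
  increments:
    - [0,0.1,1,0,0,0,0]
    - [0,0.1,1,0,0,0,0]
    - [0,0,1,0,0,0,0]
    - [0,0,1,0,0,0,0]
    - [0,0,1,0,0,0,0]

```text
t: 3.02
tool_pos: [0.3334, -0.0405, 0.4811]
orientation: [0.951, 0.31, -0.0, -0.0]
wrist_force: [0.2, -0.7, -0.1]
gripper_width: -0.0002
grip_force: 0.0
```

Request:
apply_moves:
  increments:
    - [0,0,1,0,0,0,0]
    - [0,0,1,0,0,0,0]
    - [0,0,1,0,0,0,0]
    - [0,0,1,0,0,0,0]
    - [0,0,1,0,0,0,0]

```text
t: 3.43
tool_pos: [0.3334, 0.0595, 0.4811]
orientation: [0.951, 0.31, -0.0, 0.0]
wrist_force: [-0.4, -0.3, -0.2]
gripper_width: -0.0002
grip_force: 0.0
```

Request:
apply_moves:
  increments:
    - [0,0,1,0,0,0,0]
    - [0,0,1,0,0,0,0]
    - [0,0,1,0,0,0,0]
    - [0,0,1,0,0,0,0]
    - [0,0,1,-1,0,0,0]

```text
t: 3.85
tool_pos: [0.3335, 0.1596, 0.4637]
orientation: [0.951, 0.31, 0.003, -0.0]
wrist_force: [-0.4, 0.3, -0.6]
gripper_width: -0.0003
grip_force: 0.0
```

Request:
apply_moves:
  increments:
    - [0,0.3,1,-1,0,0,0]
    - [0,0.5,1,-1,0,0,0]
    - [0,0.5,1,-1,0,0,0]
    - [0,0.3,0,-1,0,0,0]
    - [0,0.3,0,-1,0,0,0]

```text
t: 4.27
tool_pos: [0.3716, 0.2194, 0.3594]
orientation: [0.95, 0.311, -0.001, 0.0]
wrist_force: [-0.7, 0.4, 0.5]
gripper_width: -0.0001
grip_force: 0.0
```

Request:
apply_moves:
  increments:
    - [0,0,0,-1,0,0,0]
    - [0,0,0,-1,0,0,0]
    - [0,0,0,-1,0,0,0]
    - [0,0,0,-1,0,0,0]
    - [0,0,0,-1,0,0,0]

```text
t: 4.68
tool_pos: [0.3713, 0.2185, 0.2599]
orientation: [0.951, 0.31, -0.0, 0.0]
wrist_force: [0.4, -0.0, 0.1]
gripper_width: 0.0001
grip_force: 0.0
```

Request:
apply_moves:
  increments:
    - [0,0,0,-1,0,0,0]
    - [0,0,0,-1,0,0,0]
    - [0,0,0,-1,0,0,0]
    - [0,0,0,-1,0,0,0]
    - [0,0,0,-1,0,0,0]

```text
t: 5.1
tool_pos: [0.3713, 0.2184, 0.16]
orientation: [0.951, 0.31, -0.0, 0.0]
wrist_force: [0.6, 0.2, 0.7]
gripper_width: 0.0004
grip_force: 0.0
```

Request:
apply_moves:
  increments:
    - [0,0,0,-1,0,0,0]
    - [0,0,0,-1,0,0,0]
    - [0,0,0,-1,0,0,0]
    - [0,0,0,-1,0,0,0]
    - [0,0,0,-1,0,0,0]

```text
t: 5.52
tool_pos: [0.3712, 0.2184, 0.0601]
orientation: [0.951, 0.31, -0.0, 0.0]
wrist_force: [0.3, 0.9, -1.1]
gripper_width: 0.0006
grip_force: 0.0
```

Request:
apply_moves:
  increments:
    - [0,0,0,-1,0,0,0]
    - [0,0,0,-1,0,0,0]
    - [0,0,0,-0.6,0,0,0]
    - [0,0.16,0.12,0,0,0,0]
    - [0,0.16,0.12,0,0,0,0]

```text
t: 5.93
tool_pos: [0.3778, 0.2233, 0.009]
orientation: [0.951, 0.31, -0.001, 0.0]
wrist_force: [0.7, -0.4, 0.4]
gripper_width: -0.0001
grip_force: 0.0
```

Request:
apply_moves:
  increments:
    - [0,0.16,0.12,0,0,0,0]
    - [0,0.16,0.12,0,0,0,0]
    - [0,0.16,0.12,0,0,0,0]
    - [0,0.16,0.12,0,0,0,0]
    - [0,0,0,0,0,0,0]

```text
t: 6.35
tool_pos: [0.3916, 0.2335, 0.0099]
orientation: [0.951, 0.31, 0.001, -0.0]
wrist_force: [0.9, 0.5, 0.2]
gripper_width: 0.0003
grip_force: 0.0
```

Run:
```python
from h import *
s=arm.sense();print(s['tool_pos'],s['wrist_force'])
c=snap('scene','s1');a=c['pixels'][170:330,170:360,::-1];cv2.imwrite('pics/s1c.png',cv2.resize(a,None,fx=3.7,fy=3.7,interpolation=cv2.INTER_CUBIC))
```

```text
[0.39164884 0.23352763 0.00988495] [0.91686877 0.50987714 0.2005456 ]
```

View pics/s1c.png

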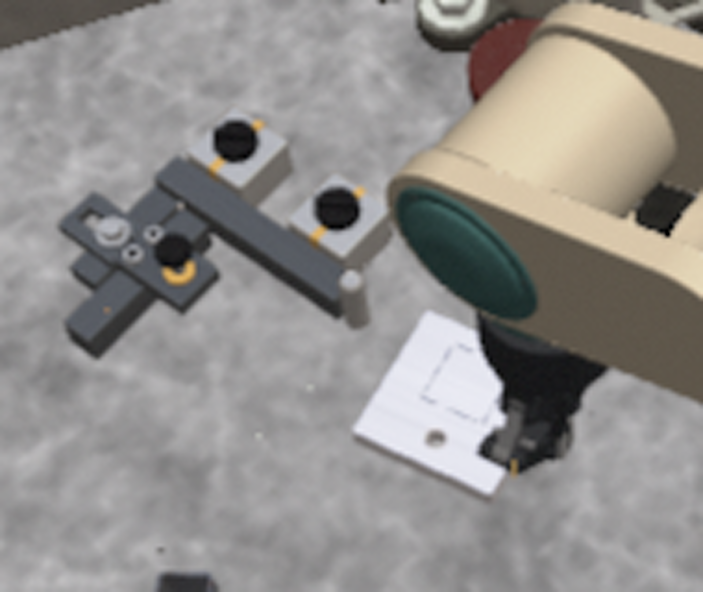

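The gripper is just behind the plate's near edge at about (490,450) and has not touched it yet. I'll push now.

Request:
apply_moves:
  increments:
    - [0,0.08,0.06,0,0,0,0]
    - [0,0.08,0.06,0,0,0,0]
    - [0,0.08,0.06,0,0,0,0]
    - [0,0.12,0.09,0,0,0,0]
    - [0,0.12,0.09,0,0,0,0]

```text
t: 6.82
tool_pos: [0.4003, 0.2401, 0.0093]
orientation: [0.951, 0.31, -0.0, 0.0]
wrist_force: [-2.4, -0.6, 1.4]
gripper_width: -0.0002
grip_force: 1.1
```

Request:
apply_moves:
  increments:
    - [0,0.12,0.09,0,0,0,0]
    - [0,0.12,0.09,0,0,0,0]
    - [0,0.12,0.09,0,0,0,0]
    - [0,0.12,0.09,0,0,0,0]
    - [0,0.08,0.06,0,0,0,0]

```text
t: 7.23
tool_pos: [0.4119, 0.2488, 0.0093]
orientation: [0.951, 0.31, 0.0, 0.0]
wrist_force: [-0.9, -0.5, 1.0]
gripper_width: -0.0002
grip_force: 0.9
```

Request:
apply_moves:
  increments:
    - [0,0.08,0.06,0,0,0,0]
    - [0,0.08,0.06,0,0,0,0]
    - [0,0.08,0.06,0,0,0,0]
    - [0,0.08,0.06,0,0,0,0]
    - [0,0,0,0,0,0,0]

```text
t: 7.65
tool_pos: [0.4184, 0.2536, 0.0094]
orientation: [0.951, 0.31, 0.0, -0.0]
wrist_force: [-0.6, 1.9, -0.6]
gripper_width: -0.0002
grip_force: 0.0
```

Run:
```python
from h import *
s=arm.sense();print(s['tool_pos'],s['wrist_force'])
c=snap('scene','s2');a=c['pixels'][190:310,180:340,::-1];cv2.imwrite('pics/s2c.png',cv2.resize(a,None,fx=5,fy=5,interpolation=cv2.INTER_CUBIC))
```

```text
[0.41836681 0.25363955 0.00938493] [-0.59647774  1.92880715 -0.56878285]
```

View pics/s2c.png

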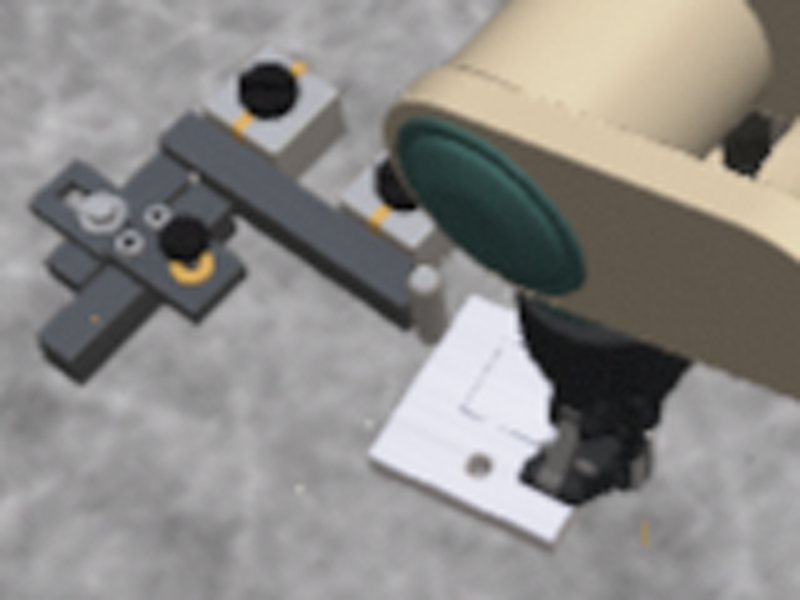

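```bash
cat > track.py <<'E'
from h import *
import sys
from scipy.optimize import minimize
POST=np.array([.5255,.2965]);TH=np.radians(27)
J=np.array([[np.cos(TH),np.sin(TH)],[-np.sin(TH),np.cos(TH)]])   # world->jig
def jig(p):return J@(np.asarray(p)[:2]-POST)
def cloud(c):
    v,u=np.mgrid[:480,:640];z=c['z_map'];R=c['cam_to_world']
    d=np.stack([(u-c['cx'])/c['fx'],(v-c['cy'])/c['fy'],np.ones_like(z)],-1)@R[:3,:3].T
    h=(d*z[...,None]+R[:3,3])[...,2]
    p=(d*((.015-R[2,3])/d[...,2:])+R[:3,3])[...,:2]
    px=c['pixels'].astype(int); white=(px.min(-1)>188)&(px[...,2]>=px[...,0])
    ok=(z>0)&(h<.035)
    return p,white&ok,~white&(h<.018)&ok
def plate(g,names=('top','scene')):
    W=[];B=[]
    for n in names:
        p,w,b=cloud(read_camera(n)); near=np.hypot(*(p-g[:2]).transpose(2,0,1))<.085
        W.append(p[w&near]);B.append(p[b&near])
    W=np.vstack(W);B=np.vstack(B)
    def sd(P,q):
        c,s=np.cos(q[2]),np.sin(q[2]);r=(P-q[:2])@np.array([[c,-s],[s,c]])
        return np.abs(r).max(1)*1000-45
    f=lambda q:(1/(1+np.exp(-sd(W,q)))).sum()+(1/(1+np.exp(sd(B,q)))).sum()
    best=min((minimize(f,np.array(g)+[dx,dy,da],method='Nelder-Mead',options=dict(initial_simplex=np.array(g)+[dx,dy,da]+np.array([[0,0,0],[.01,0,0],[0,.01,0],[0,0,.15]]))) for dx in(0,.01) for dy in(0,) for da in(-.2,0,.2)),key=lambda r:r.fun)
    q=best.x;return q,len(W),len(B),best.fun
def report(xj,yj,aj):
    g=list(POST+J.T@(np.array([xj,yj])/1000))+[np.radians(aj)+TH]
    q,a,b,f=plate(g);xy=jig(q)*1000;al=np.degrees(q[2]-TH)
    R=np.array([[np.cos(q[2]-TH),np.sin(q[2]-TH)],[-np.sin(q[2]-TH),np.cos(q[2]-TH)]])
    s=arm.sense();t=jig(s['tool_pos'])*1000
    print('plate jig',xy.round(1),'ang',al.round(1),'n',a,b,round(f),'post in plate',(R@-xy).round(1),'tcp jig',t.round(1),'tcp in plate',(R@(t-xy)).round(1),'F',s['wrist_force'].round(1),'Fjig',(J@s['wrist_force'][:2]).round(1))
if __name__=='__main__':report(*map(float,sys.argv[1:4]))
E
python3 track.py -58 20 99.5
```

```text
plate jig [-59.6  18.2] ang 98.9 n 974 2775 108 post in plate [-27.2 -56. ] tcp jig [-115.1   10.4] tcp in plate [ 1.  56.1] F [ 0.2 -0.1 -1. ] Fjig [ 0.2 -0.2]
```

Request:
apply_moves:
  increments:
    - [0,-0.25,-0.18,0,0,0,0]
    - [0,-0.41,0.57,0,0,0,0]
    - [0,-0.41,0.57,0,0,0,0]
    - [0,0.13,0.09,0,0,0,0]
    - [0,0.13,0.09,0,0,0,0]

```text
t: 8.22
tool_pos: [0.4016, 0.2763, 0.0094]
orientation: [0.951, 0.311, 0.0, 0.0]
wrist_force: [0.6, -0.8, -0.6]
gripper_width: 0.0002
grip_force: 0.0
```

Request:
apply_moves:
  increments:
    - [0,0.04,0.2,0,0,0,-0.033]
    - [0,0.05,0.2,0,0,0,-0.033]
    - [0,0.06,0.2,0,0,0,-0.033]
    - [0,0.07,0.2,0,0,0,-0.033]
    - [0,0.08,0.19,0,0,0,-0.033]

```text
t: 8.63
tool_pos: [0.4079, 0.2955, 0.0093]
orientation: [0.983, 0.183, -0.001, 0.0]
wrist_force: [-6.5, -1.9, 4.2]
gripper_width: 0.0002
grip_force: 3.3
```

```bash
python3 track.py -57 20 87
```

```text
plate jig [-51.   19.5] ang 85.4 n 243 2330 33 post in plate [-15.3 -52.4] tcp jig [-105.1   52.7] tcp in plate [28.8 56.5] F [-1.   0.3  0.6] Fjig [-0.8  0.8]
```

Request:
apply_moves:
  increments:
    - [0,0.054,0.178,0,0,0,-0.033]
    - [0,0.064,0.175,0,0,0,-0.033]
    - [0,0.073,0.171,0,0,0,-0.033]
    - [0,0.082,0.167,0,0,0,-0.033]
    - [0,0.09,0.163,0,0,0,-0.033]

```text
t: 9.15
tool_pos: [0.4112, 0.3121, 0.0087]
orientation: [0.998, 0.056, -0.005, 0.001]
wrist_force: [-27.6, -4.3, 16.9]
gripper_width: 0.0003
grip_force: 14.6
```

```bash
python3 track.py -48 15 70
```

```text
plate jig [-47.9  27.5] ang 72.7 n 88 1931 71 post in plate [-12. -54.] tcp jig [-94.5  66.3] tcp in plate [23.1 56. ] F [-21.7  -2.   13.6] Fjig [-20.3   8. ]
```

Request:
apply_moves:
  increments:
    - [0,-0.5,-0.08,0,0,0,0]
    - [0,-0.06,0.35,-0.25,0,0,0.033]
    - [0,0,0,0,0,0,0]
    - [0,0.13,0.02,0,0,0,0]
    - [0,0,0,0,0,0,0]

```text
t: 9.67
tool_pos: [0.4073, 0.3186, 0.0046]
orientation: [0.997, 0.082, 0.0, -0.0]
wrist_force: [-0.4, 0.5, -0.8]
gripper_width: 0.0003
grip_force: 0.0
```

```bash
python3 track.py -48 27 72
```

```text
plate jig [-48.8  27.2] ang 73.4 n 148 1968 76 post in plate [-12.1 -54.5] tcp jig [-95.5  73.4] tcp in plate [31. 58.] F [-1.1  0.4 -0. ] Fjig [-0.8  0.8]
```

Request:
apply_moves:
  increments:
    - [0,0.08,0.06,0,0,0,0]
    - [0,0.08,0.06,0,0,0,0]
    - [0,0.08,0.06,0,0,0,0]

```text
t: 10.02
tool_pos: [0.4105, 0.3225, 0.0043]
orientation: [0.997, 0.082, -0.001, 0.0]
wrist_force: [-8.7, -0.6, 5.0]
gripper_width: 0.0002
grip_force: 4.4
```

Request:
apply_moves:
  increments:
    - [0,0.08,0.06,0,0,0,-0.02]
    - [0,0.08,0.06,0,0,0,-0.02]

```text
t: 10.18
tool_pos: [0.412, 0.3252, 0.0042]
orientation: [0.999, 0.05, -0.003, 0.0]
wrist_force: [-18.9, 0.3, 11.9]
gripper_width: 0.0
grip_force: 9.0
```

```bash
python3 track.py -48 27 72
```

```text
plate jig [-46.3  27.5] ang 69.7 n 168 1841 61 post in plate [ -9.7 -53. ] tcp jig [-87.9  77.3] tcp in plate [32.2 56.3] F [-14.2   0.8   9.1] Fjig [-12.3   7.2]
```

Request:
apply_moves:
  increments:
    - [0,0,0,0.06,0,0,0]

```text
t: 10.37
tool_pos: [0.4121, 0.3254, 0.0048]
orientation: [0.999, 0.051, -0.003, -0.0]
wrist_force: [-9.3, 2.9, -0.5]
gripper_width: -0.0001
grip_force: 4.4
```

Request:
apply_moves:
  increments:
    - [0,0,0,0.06,0,0,0]

```text
t: 10.45
tool_pos: [0.412, 0.3253, 0.0057]
orientation: [0.999, 0.051, -0.003, 0.0]
wrist_force: [-8.3, 2.6, -1.6]
gripper_width: -0.0001
grip_force: 4.2
```

Request:
apply_moves:
  increments:
    - [0,0.09,0.08,0.02,0,0,-0.02]
    - [0,0.1,0.08,0.02,0,0,-0.02]
    - [0,0.1,0.08,0.02,0,0,-0.02]

```text
t: 10.7
tool_pos: [0.414, 0.3309, 0.0054]
orientation: [1.0, 0.004, -0.007, -0.0]
wrist_force: [-27.1, 11.1, -1.5]
gripper_width: 0.0003
grip_force: 13.0
```

Request:
apply_moves:
  increments:
    - [0,-0.35,0,0,0,0,0.05]
    - [0,0,0,0,0,0,0]

```text
t: 10.87
tool_pos: [0.4123, 0.3299, 0.0074]
orientation: [0.999, 0.045, -0.001, 0.0]
wrist_force: [-0.2, -0.9, -0.0]
gripper_width: 0.0001
grip_force: 0.0
```

```bash
python3 track.py -45 30 66
python3 - <<'E'
from h import *
c=snap('scene','s3');a=c['pixels'][190:310,180:340,::-1];b=read_camera('top')['pixels'][140:260,200:360,::-1]
cv2.imwrite('pics/s3c.png',cv2.resize(np.vstack([a,b]),None,fx=2.5,fy=2.5,interpolation=cv2.INTER_CUBIC))
E
```

```text
plate jig [-45.1  29.9] ang 67.4 n 206 1836 62 post in plate [-10.3 -53.1] tcp jig [-84.5  80.4] tcp in plate [31.6 55.8] F [-2.1  1.9 -0.6] Fjig [-1.   2.6]
```

View pics/s3c.png

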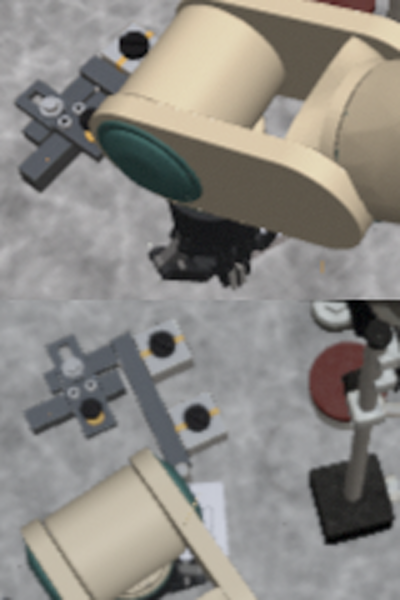

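The plate is mostly hidden under the wrist. The top view, lower half, shows it against the post at about (185,470). The force line is running through the post, so friction jams it. I'll push the plate's right-hand edge instead, which gives a longer lever about the post.

Request:
apply_moves:
  increments:
    - [0,-0.9,0,0,0,0,0.0]
    - [0,0.07,-0.9,0,0,0,0.076]
    - [0,0.07,-0.9,0,0,0,0.076]
    - [0,0.07,-0.9,0,0,0,0.076]
    - [0,0.07,-0.9,0,0,0,0.076]

```text
t: 11.48
tool_pos: [0.4015, 0.2568, 0.0083]
orientation: [0.96, 0.28, 0.001, 0.0]
wrist_force: [0.4, 0.5, 0.2]
gripper_width: 0.0
grip_force: 0.0
```

Request:
apply_moves:
  increments:
    - [0,0.07,-0.9,0,0,0,0.076]
    - [0,0.07,-0.9,0,0,0,0.076]
    - [0,0,0,0,0,0,0.076]
    - [0,0,0,0,0,0,0.076]
    - [0,0,0,-0.05,0,0,0.076]

```text
t: 11.9
tool_pos: [0.4047, 0.2211, 0.0076]
orientation: [0.836, 0.549, 0.001, 0.0]
wrist_force: [0.0, 0.6, -0.6]
gripper_width: -0.0002
grip_force: 0.0
```

Request:
apply_moves:
  increments:
    - [0,0,0,-0.05,0,0,0.076]
    - [0,0.88,0.07,0,0,0,0.076]
    - [0,0.88,0.07,0,0,0,0.076]
    - [0,0.88,0.07,0,0,0,0.076]
    - [0,0,0,0,0,0,0]

```text
t: 12.32
tool_pos: [0.4596, 0.2256, 0.0068]
orientation: [0.682, 0.731, 0.001, 0.001]
wrist_force: [0.3, 0.6, 0.0]
gripper_width: 0.0003
grip_force: 0.0
```

```bash
python3 track.py -45 30 67
```

```text
plate jig [-45.8  26. ] ang 67.7 n 2043 3878 236 post in plate [ -6.7 -52.2] tcp jig [-93.5 -32.1] tcp in plate [-71.8  22.1] F [-0.2 -0.7  0.1] Fjig [-0.5 -0.5]
```

Request:
apply_moves:
  increments:
    - [0,-0.06,0.7,0,0,0,0]
    - [0,-0.085,0.18,0.01,0,0,-0.033]
    - [0,-0.075,0.185,0.01,0,0,-0.033]
    - [0,-0.065,0.19,0.01,0,0,-0.033]

```text
t: 12.75
tool_pos: [0.4493, 0.2505, 0.0061]
orientation: [0.74, 0.673, -0.001, -0.0]
wrist_force: [-1.1, -1.9, -0.6]
gripper_width: 0.0002
grip_force: 0.8
```

```bash
python3 track.py -45 30 60
```

```text
plate jig [-42.1  31.6] ang 60.5 n 1667 2976 170 post in plate [ -6.8 -52.2] tcp jig [-88.2  -6.1] tcp in plate [-55.5  21.5] F [ 0.6 -0.2  0.4] Fjig [ 0.4 -0.5]
```

Request:
apply_moves:
  increments:
    - [0,-0.075,0.196,0.01,0,0,-0.033]
    - [0,-0.065,0.2,0.01,0,0,-0.033]
    - [0,-0.054,0.203,0.01,0,0,-0.033]
    - [0,-0.044,0.205,0.01,0,0,-0.033]
    - [0,-0.033,0.207,0.01,0,0,-0.033]

```text
t: 13.27
tool_pos: [0.4444, 0.2707, 0.0072]
orientation: [0.82, 0.573, -0.001, 0.0]
wrist_force: [-0.2, -1.4, -1.1]
gripper_width: -0.0002
grip_force: 0.7
```

```bash
python3 track.py -33 42 45
```

```text
plate jig [-31.8  42.5] ang 46.6 n 1424 2923 143 post in plate [ -9.  -52.3] tcp jig [-83.4  14.1] tcp in plate [-56.1  18. ] F [0.2 0.  0.3] Fjig [ 0.2 -0.1]
```

Request:
apply_moves:
  increments:
    - [0,-0.022,0.209,0.0,0,0,-0.033]
    - [0,-0.011,0.21,0.0,0,0,-0.033]
    - [0,0,0.21,0.0,0,0,-0.033]
    - [0,0.011,0.21,0.0,0,0,-0.033]
    - [0,0.022,0.209,0.0,0,0,-0.033]

```text
t: 13.78
tool_pos: [0.4446, 0.2916, 0.0072]
orientation: [0.886, 0.463, -0.001, 0.0]
wrist_force: [-2.7, -1.2, 0.2]
gripper_width: 0.0001
grip_force: 1.2
```

```bash
python3 track.py -20 50 32
```

```text
plate jig [-17.7  50.7] ang 34.0 n 1151 2796 111 post in plate [-13.7 -51.9] tcp jig [-73.7  32.6] tcp in plate [-56.6  16.3] F [-0.2 -0.2 -0.7] Fjig [-0.2 -0.1]
```

Request:
apply_moves:
  increments:
    - [0,0.033,0.207,0,0,0,-0.033]
    - [0,0.044,0.205,0,0,0,-0.033]
    - [0,0.054,0.203,0,0,0,-0.033]
    - [0,0.065,0.2,0,0,0,-0.033]
    - [0,0.075,0.196,0,0,0,-0.033]

```text
t: 14.3
tool_pos: [0.4502, 0.312, 0.0073]
orientation: [0.939, 0.345, -0.001, 0.0]
wrist_force: [-2.8, -1.6, 1.2]
gripper_width: -0.0001
grip_force: 1.1
```

```bash
python3 track.py -3 54 20
```

```text
plate jig [-0.9 55.6] ang 21.5 n 860 2402 96 post in plate [-19.6 -52. ] tcp jig [-59.4  48. ] tcp in plate [-57.2  14.4] F [ 0.2 -0.7 -0.5] Fjig [-0.1 -0.7]
```

Request:
apply_moves:
  increments:
    - [0,0.085,0.192,0,0,0,-0.033]
    - [0,0.095,0.187,0,0,0,-0.033]
    - [0,0.105,0.182,0,0,0,-0.033]
    - [0,0.114,0.176,0,0,0,-0.033]
    - [0,0,0,0,0,0,0]

```text
t: 14.82
tool_pos: [0.4589, 0.3271, 0.0076]
orientation: [0.969, 0.247, 0.0, -0.0]
wrist_force: [-0.7, 0.4, -0.0]
gripper_width: -0.0001
grip_force: 0.1
```

```bash
python3 track.py 14 56 10
```

```text
plate jig [13.5 56.2] ang 12.6 n 589 2055 76 post in plate [-25.4 -51.9] tcp jig [-45.5  57.2] tcp in plate [-57.3  13.9] F [ 0.3 -0.2 -0. ] Fjig [ 0.2 -0.3]
```

Request:
apply_moves:
  increments:
    - [0,0.13,0.07,0,0,0,-0.01]
    - [0,0.13,0.07,0,0,0,0]
    - [0,0.13,0.07,0,0,0,0]
    - [0,0.13,0.07,0,0,0,0]
    - [0,0,0,0,0,0,0]

```text
t: 15.33
tool_pos: [0.4697, 0.3329, 0.0076]
orientation: [0.971, 0.239, 0.0, 0.0]
wrist_force: [0.0, 0.1, -0.4]
gripper_width: -0.0
grip_force: 0.2
```

```bash
python3 track.py 25 55 5
```

```text
plate jig [24.4 55. ] ang 6.3 n 519 1938 78 post in plate [-30.3 -52. ] tcp jig [-33.3  57.6] tcp in plate [-57.1   9. ] F [ 0.7 -0.4  0.6] Fjig [ 0.5 -0.6]
```

Request:
apply_moves:
  increments:
    - [0,0.13,0.065,0,0,0,0]
    - [0,0.13,0.065,0,0,0,0]
    - [0,0.13,0.065,0,0,0,0]
    - [0,0.13,0.065,0,0,0,0]
    - [0,0,0,0,0,0,0]

```text
t: 15.85
tool_pos: [0.4801, 0.3381, 0.0075]
orientation: [0.971, 0.238, 0.0, 0.0]
wrist_force: [0.3, -0.3, 0.1]
gripper_width: -0.0002
grip_force: 0.0
```

```bash
python3 track.py 35 54 1
```

```text
plate jig [34.6 53.5] ang 0.7 n 453 1795 68 post in plate [-35.3 -53. ] tcp jig [-21.7  57.5] tcp in plate [-56.2   4.7] F [ 0.5 -0.1 -0. ] Fjig [ 0.4 -0.3]
```

Request:
apply_moves:
  increments:
    - [0,0.13,0.065,0,0,0,0]
    - [0,0.13,0.065,0,0,0,0]
    - [0,0.13,0.065,0,0,0,0]
    - [0,0.13,0.065,0,0,0,0]
    - [0,0.13,0.065,0,0,0,0]

```text
t: 16.37
tool_pos: [0.4926, 0.3447, 0.0075]
orientation: [0.971, 0.238, -0.0, -0.0]
wrist_force: [-3.6, 0.8, 0.5]
gripper_width: 0.0002
grip_force: 1.6
```

Request:
apply_moves:
  increments:
    - [0,0.09,0.045,0,0,0,0]
    - [0,0.045,0.023,0,0,0,0]
    - [0,0.045,0.023,0,0,0,0]

```text
t: 16.62
tool_pos: [0.4961, 0.3463, 0.0075]
orientation: [0.971, 0.238, -0.0, 0.0]
wrist_force: [-4.2, -0.4, 1.7]
gripper_width: 0.0002
grip_force: 1.7
```

```bash
python3 track.py 53 54 0
```

```text
plate jig [53.  51.9] ang -1.2 n 345 1601 53 post in plate [-52. -53.] tcp jig [-3.5 57.7] tcp in plate [-56.6   4.6] F [-2.4 -0.2  0.6] Fjig [-2.2  1. ]
```

Request:
apply_moves:
  increments:
    - [0,0.045,0.023,0,0,0,0]
    - [0,0.045,0.023,0,0,0,0]
    - [0,0.045,0.023,0,0,0,0]

```text
t: 16.97
tool_pos: [0.4989, 0.3476, 0.0075]
orientation: [0.971, 0.238, 0.0, 0.0]
wrist_force: [-3.0, 0.7, 0.5]
gripper_width: 0.0002
grip_force: 1.3
```

Request:
apply_moves:
  increments:
    - [0,0.045,0.023,0,0,0,0]
    - [0,0.045,0.023,0,0,0,0]

```text
t: 17.13
tool_pos: [0.5008, 0.3485, 0.0075]
orientation: [0.971, 0.238, 0.0, 0.0]
wrist_force: [-2.9, 0.7, -0.4]
gripper_width: 0.0002
grip_force: 1.2
```

Request:
apply_moves:
  increments:
    - [0,0.045,0.023,0,0,0,0]
    - [0,0.045,0.023,0,0,0,0]

```text
t: 17.3
tool_pos: [0.5026, 0.3494, 0.0075]
orientation: [0.971, 0.238, 0.0, 0.0]
wrist_force: [-2.2, 0.2, -0.3]
gripper_width: -0.0
grip_force: 1.0
```

Request:
apply_moves:
  increments:
    - [0,0.03,0.015,0,0,0,0]

```text
t: 17.38
tool_pos: [0.5033, 0.3497, 0.0075]
orientation: [0.971, 0.238, 0.0, 0.0]
wrist_force: [-2.4, 0.0, -0.6]
gripper_width: -0.0
grip_force: 0.9
```

Request:
apply_moves:
  increments:
    - [0,0.045,0.023,0,0,0,0]

```text
t: 17.47
tool_pos: [0.5041, 0.3501, 0.0075]
orientation: [0.971, 0.238, 0.0, 0.0]
wrist_force: [-1.7, -0.2, 0.2]
gripper_width: 0.0001
grip_force: 0.9
```

Request:
apply_moves:
  increments:
    - [0,0.03,0.015,0,0,0,0]
    - [0,0,0,0,0,0,0]

```text
t: 17.63
tool_pos: [0.5045, 0.3503, 0.0075]
orientation: [0.971, 0.238, -0.0, 0.0]
wrist_force: [-3.9, -1.3, 0.6]
gripper_width: -0.0003
grip_force: 1.6
```

```bash
python3 track.py 61 54 0
```

```text
plate jig [62.  51.7] ang -1.1 n 309 1521 45 post in plate [-61.  -52.9] tcp jig [ 5.7 57.5] tcp in plate [-56.4   4.7] F [-1.8 -0.7  1.3] Fjig [-1.9  0.2]
```

Request:
apply_moves:
  increments:
    - [0,0.03,0.015,0,0,0,0]
    - [0,0,0,0,0,0,0]

```text
t: 17.9
tool_pos: [0.5046, 0.3504, 0.0074]
orientation: [0.971, 0.238, -0.001, 0.0]
wrist_force: [-6.0, -2.3, 2.9]
gripper_width: -0.0003
grip_force: 3.2
```

Request:
apply_moves:
  increments:
    - [0,0.03,0.015,0,0,0,0]
    - [0,0,0,0,0,0,0]

```text
t: 18.07
tool_pos: [0.5046, 0.3504, 0.0074]
orientation: [0.971, 0.238, -0.002, 0.001]
wrist_force: [-7.8, -4.5, 4.1]
gripper_width: -0.0005
grip_force: 4.9
```

Request:
apply_moves:
  increments:
    - [0,-0.58,-0.3,0,0,0,0]
    - [0,-0.58,-0.3,0,0,0,0]
    - [0,-0.39,0.76,0,0,0,0]
    - [0,-0.39,0.76,0,0,0,0]
    - [0,-0.39,0.76,0,0,0,0]

```text
t: 18.48
tool_pos: [0.4596, 0.3853, 0.0081]
orientation: [0.971, 0.238, 0.001, -0.0]
wrist_force: [-0.6, 0.9, -0.6]
gripper_width: 0.0001
grip_force: 0.0
```

Request:
apply_moves:
  increments:
    - [0,-0.39,0.76,0,0,0,0]
    - [0,-0.1,0.2,0,0,0,0]
    - [0,0.91,0.47,0,0,0,0]
    - [0,0.91,0.47,0,0,0,0]
    - [0,0,0,0,0,0,0]

```text
t: 18.9
tool_pos: [0.4887, 0.4234, 0.008]
orientation: [0.971, 0.238, 0.002, -0.0]
wrist_force: [0.2, 0.1, 0.0]
gripper_width: 0.0001
grip_force: 0.0
```

```bash
python3 track.py 62 52 -1
```

```text
plate jig [62.4 53.6] ang 0.6 n 541 927 113 post in plate [-63.  -52.9] tcp jig [ 22.3 129.8] tcp in plate [-39.3  76.7] F [-0.3 -0.7  0.1] Fjig [-0.6 -0.5]
```

Request:
apply_moves:
  increments:
    - [0,0.8,0.4,0,0,0,0]
    - [0,0.8,0.4,0,0,0,0]
    - [0,0.14,-0.27,0,0,0,0]
    - [0,0.14,-0.27,0,0,0,0]
    - [0,0,0,0,0,0,0]

```text
t: 19.42
tool_pos: [0.5234, 0.4261, 0.0072]
orientation: [0.971, 0.238, -0.0, 0.0]
wrist_force: [0.1, -0.1, -0.4]
gripper_width: -0.0004
grip_force: 0.0
```

Request:
apply_moves:
  increments:
    - [0,0.03,-0.06,0,0,0,0]
    - [0,0.03,-0.06,0,0,0,0]
    - [0,0.02,-0.045,0,0,0,0]

```text
t: 19.67
tool_pos: [0.5246, 0.4244, 0.0077]
orientation: [0.971, 0.238, 0.0, 0.0]
wrist_force: [0.3, 0.0, 0.4]
gripper_width: 0.0003
grip_force: 0.0
```

Request:
apply_moves:
  increments:
    - [0,0.02,-0.045,0,0,0,0]

```text
t: 19.75
tool_pos: [0.5251, 0.4236, 0.0077]
orientation: [0.971, 0.238, 0.0, 0.0]
wrist_force: [-0.5, 0.4, -0.2]
gripper_width: -0.0
grip_force: 0.0
```

Request:
apply_moves:
  increments:
    - [0,0.02,-0.045,0,0,0,0]
    - [0,0.02,-0.045,0,0,0,0]

```text
t: 19.92
tool_pos: [0.526, 0.4219, 0.0076]
orientation: [0.971, 0.239, 0.0, 0.0]
wrist_force: [-0.8, 0.1, -0.6]
gripper_width: -0.0002
grip_force: 0.0
```

Request:
apply_moves:
  increments:
    - [0,0.02,-0.04,0,0,0,0]
    - [0,0.02,-0.04,0,0,0,0]

```text
t: 20.08
tool_pos: [0.5269, 0.4203, 0.0075]
orientation: [0.971, 0.238, -0.0, -0.0]
wrist_force: [-0.2, 1.8, 0.2]
gripper_width: -0.0002
grip_force: 0.9
```

Request:
apply_moves:
  increments:
    - [0,0.015,-0.03,0,0,0,0]

```text
t: 20.17
tool_pos: [0.5269, 0.4202, 0.0075]
orientation: [0.971, 0.238, -0.0, -0.001]
wrist_force: [-1.8, 4.6, -0.8]
gripper_width: 0.0002
grip_force: 1.8
```

Request:
apply_moves:
  increments:
    - [0,0.015,-0.03,0,0,0,0]
    - [0,0.015,-0.03,0,0,0,0]

```text
t: 20.33
tool_pos: [0.527, 0.4199, 0.0075]
orientation: [0.971, 0.239, -0.0, -0.001]
wrist_force: [-3.1, 8.0, -0.1]
gripper_width: -0.0
grip_force: 3.9
```

Request:
apply_moves:
  increments:
    - [0,0,0,0.01,0,0,0]
    - [0,0,0,0,0,0,0]

```text
t: 20.5
tool_pos: [0.5269, 0.42, 0.0077]
orientation: [0.971, 0.239, -0.0, -0.001]
wrist_force: [-3.0, 6.7, -1.5]
gripper_width: 0.0001
grip_force: 3.0
```

Request:
apply_moves:
  increments:
    - [0,-0.4,0.8,0,0,0,0]
    - [0,-0.91,-0.46,0,0,0,0]
    - [0,-0.91,-0.46,0,0,0,0]
    - [0,-0.91,-0.46,0,0,0,0]
    - [0,-0.91,-0.46,0,0,0,0]

```text
t: 20.92
tool_pos: [0.4463, 0.3971, 0.0076]
orientation: [0.971, 0.238, 0.0, 0.0]
wrist_force: [-0.3, -0.4, -0.5]
gripper_width: -0.0001
grip_force: 0.0
```

Request:
apply_moves:
  increments:
    - [0,0.42,-0.82,0,0,0,0]
    - [0,0.42,-0.82,0,0,0,0]
    - [0,0.42,-0.82,0,0,0,0]
    - [0,0.42,-0.82,0,0,0,0]
    - [0,0,0,0,0,0,0]

```text
t: 21.33
tool_pos: [0.4821, 0.3294, 0.0079]
orientation: [0.971, 0.237, 0.0, 0.001]
wrist_force: [-0.3, -0.6, -0.3]
gripper_width: 0.0003
grip_force: 0.0
```

```bash
python3 track.py 62 53 0
```

```text
plate jig [60.5 51.7] ang -1.7 n 699 1102 58 post in plate [-59.  -53.5] tcp jig [-23.7  51.6] tcp in plate [-84.2  -2.6] F [-0.3  0.3  0.8] Fjig [-0.1  0.4]
```

Request:
apply_moves:
  increments:
    - [0,0.54,0.26,0,0,0,-0.018]
    - [0,0.54,0.26,0,0,0,0]
    - [0,0.045,0.022,0,0,0,0]
    - [0,0.045,0.022,0,0,0,0]
    - [0,0,0,0,0,0,0]

```text
t: 21.85
tool_pos: [0.5034, 0.3437, 0.0074]
orientation: [0.974, 0.225, -0.0, 0.0]
wrist_force: [-1.0, -0.4, -0.4]
gripper_width: -0.0
grip_force: 0.0
```

Request:
apply_moves:
  increments:
    - [0,0.045,0.022,0,0,0,0]
    - [0,0.045,0.022,0,0,0,0]

```text
t: 22.02
tool_pos: [0.5053, 0.3443, 0.0076]
orientation: [0.974, 0.225, -0.0, 0.0]
wrist_force: [0.6, 0.5, -0.4]
gripper_width: 0.0
grip_force: 0.0
```

Request:
apply_moves:
  increments:
    - [0,0.036,0.018,0,0,0,0]

```text
t: 22.1
tool_pos: [0.5063, 0.3446, 0.0077]
orientation: [0.974, 0.225, -0.0, 0.0]
wrist_force: [-0.5, -0.1, -0.4]
gripper_width: -0.0001
grip_force: 0.0
```

Request:
apply_moves:
  increments:
    - [0,0.036,0.018,0,0,0,0]
    - [0,0.036,0.018,0,0,0,0]

```text
t: 22.27
tool_pos: [0.5072, 0.345, 0.0077]
orientation: [0.974, 0.225, -0.001, 0.0]
wrist_force: [-7.4, -4.2, 5.6]
gripper_width: -0.0001
grip_force: 4.3
```

Request:
apply_moves:
  increments:
    - [0,0.036,0.018,0,0,0,0]

```text
t: 22.35
tool_pos: [0.5073, 0.345, 0.0077]
orientation: [0.974, 0.225, -0.002, 0.001]
wrist_force: [-11.8, -5.7, 8.3]
gripper_width: 0.0003
grip_force: 6.4
```

Request:
apply_moves:
  increments:
    - [0,0.036,0.018,0,0,0,0]

```text
t: 22.43
tool_pos: [0.5073, 0.345, 0.0076]
orientation: [0.974, 0.225, -0.003, 0.001]
wrist_force: [-14.4, -7.4, 11.3]
gripper_width: 0.0002
grip_force: 8.6
```

Request:
apply_moves:
  increments:
    - [0,-0.9,-0.45,0,0,0,0]
    - [0,0,0,1,0,0,0]
    - [0,0,0,1,0,0,0]
    - [0,0,0,1,0,0,0]
    - [0,0,0,1,0,0,0]

```text
t: 22.85
tool_pos: [0.4914, 0.337, 0.0887]
orientation: [0.974, 0.225, 0.0, 0.0]
wrist_force: [0.1, -0.5, 0.7]
gripper_width: -0.0001
grip_force: 0.0
```

Request:
apply_moves:
  increments:
    - [0,0,0,1,0,0,0]
    - [0,0,0,0,0,0,0]

```text
t: 23.02
tool_pos: [0.4934, 0.3382, 0.1129]
orientation: [0.974, 0.225, 0.004, -0.001]
wrist_force: [0.3, 0.8, 1.6]
gripper_width: 0.0001
grip_force: 0.0
```

```bash
python3 track.py 62 53 0
python3 - <<'E'
from h import *
c=snap('scene','s4');a=c['pixels'][190:310,180:340,::-1];b=snap('top','t4')['pixels'][140:260,200:360,::-1]
cv2.imwrite('pics/s4c.png',cv2.resize(np.hstack([a,b]),None,fx=2.5,fy=2.5,interpolation=cv2.INTER_CUBIC))
E
```

```text
plate jig [61.9 51.7] ang -1.3 n 890 1964 101 post in plate [-60.7 -53.1] tcp jig [-11.6  51.6] tcp in plate [-73.4  -1.8] F [ 0.1  0.8 -1.1] Fjig [0.5 0.6]
```

View pics/s4c.png

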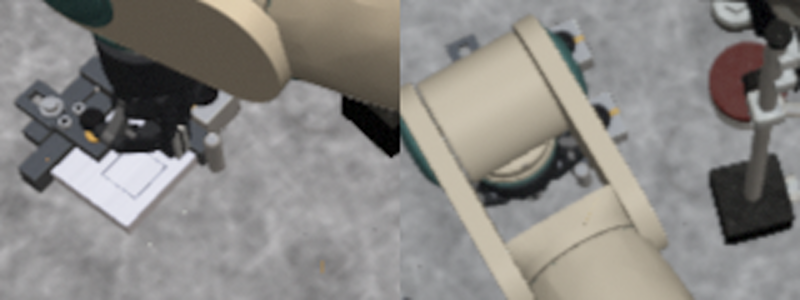

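The plate is in the nest: its edge runs along the cheek and its front lies under the bracket. The knob is at about (93,119) in the left half, unmoved. Next I'll press the pin.

Request:
apply_moves:
  increments:
    - [0,0.87,0.448,0,0,0,0]
    - [0,0.87,0.448,0,0,0,0]
    - [0,0.87,0.448,0,0,0,0]
    - [0,0.87,0.448,0,0,0,0]
    - [0,0.87,0.448,0,0,0,0]

```text
t: 23.63
tool_pos: [0.5786, 0.3818, 0.1055]
orientation: [0.974, 0.225, -0.001, 0.0]
wrist_force: [-0.0, 0.2, 1.1]
gripper_width: 0.0003
grip_force: 0.0
```

Request:
apply_moves:
  increments:
    - [0,0,0,-0.7,0,0,0]
    - [0,0,0,-0.7,0,0,0]
    - [0,0,0,-0.5,0,0,0]
    - [0,0,0,0,0,0,0]

```text
t: 23.97
tool_pos: [0.576, 0.3805, 0.0647]
orientation: [0.974, 0.225, -0.004, 0.001]
wrist_force: [-0.6, 0.1, -0.2]
gripper_width: 0.0003
grip_force: 0.0
```

Request:
apply_moves:
  increments:
    - [0,0,0,-0.1,0,0,0]
    - [0,0,0,-0.1,0,0,0]
    - [0,0,0,-0.1,0,0,0]

```text
t: 24.22
tool_pos: [0.5785, 0.382, 0.0645]
orientation: [0.974, 0.225, 0.001, -0.0]
wrist_force: [0.2, 0.2, 0.2]
gripper_width: 0.0002
grip_force: 0.0
```

Request:
apply_moves:
  increments:
    - [0,0,0,-0.07,0,0,0]
    - [0,0,0,-0.07,0,0,0]

```text
t: 24.38
tool_pos: [0.5785, 0.3819, 0.0618]
orientation: [0.974, 0.225, 0.0, -0.0]
wrist_force: [-1.1, -0.4, 2.0]
gripper_width: -0.0
grip_force: 1.3
```

Request:
apply_moves:
  increments:
    - [0,0,0,-0.07,0,0,0]
    - [0,0,0,-0.07,0,0,0]

```text
t: 24.55
tool_pos: [0.5785, 0.3819, 0.0586]
orientation: [0.974, 0.225, 0.0, -0.0]
wrist_force: [-0.5, -0.5, 3.0]
gripper_width: 0.0002
grip_force: 1.3
```

Request:
apply_moves:
  increments:
    - [0,0,0,-0.07,0,0,0]
    - [0,0,0,-0.07,0,0,0]
    - [0,0,0,-0.07,0,0,0]

```text
t: 24.8
tool_pos: [0.5785, 0.3819, 0.0539]
orientation: [0.974, 0.225, 0.0, -0.0]
wrist_force: [-0.6, -0.0, 3.6]
gripper_width: 0.0002
grip_force: 1.3
```

Request:
apply_moves:
  increments:
    - [0,0,0,-0.06,0,0,0]

```text
t: 24.88
tool_pos: [0.5785, 0.3819, 0.0526]
orientation: [0.974, 0.225, 0.0, -0.0]
wrist_force: [-0.5, 0.0, 1.9]
gripper_width: -0.0
grip_force: 1.3
```

Request:
apply_moves:
  increments:
    - [0,0,0,-0.05,0,0,0]

```text
t: 24.97
tool_pos: [0.5786, 0.382, 0.052]
orientation: [0.974, 0.225, 0.0, -0.0]
wrist_force: [-2.7, -1.0, 7.6]
gripper_width: -0.0003
grip_force: 3.8
```

Request:
apply_moves:
  increments:
    - [0,0,0,-0.04,0,0,0]
    - [0,0,0,0,0,0,0]

```text
t: 25.13
tool_pos: [0.5786, 0.382, 0.052]
orientation: [0.974, 0.225, 0.0, -0.0]
wrist_force: [-3.6, -1.5, 6.7]
gripper_width: 0.0001
grip_force: 3.6
```

Request:
apply_moves:
  increments:
    - [0,0,0,0.3,0,0,0]
    - [0,0,0,0.9,0,0,0]
    - [0,0,0,1,0,0,0]
    - [0,0,0,1,0,0,0]
    - [0,0,0,1,0,0,0]

```text
t: 25.55
tool_pos: [0.5783, 0.3817, 0.1353]
orientation: [0.974, 0.225, -0.0, 0.0]
wrist_force: [-0.1, 0.1, -0.6]
gripper_width: -0.0004
grip_force: 0.0
```

Request:
apply_moves:
  increments:
    - [0,-1,-0.5,1,0,0,0]
    - [0,-1,-0.5,1,0,0,0]
    - [0,-1,-0.5,1,0,0,0]
    - [0,-1,-0.5,1,0,0,0]
    - [0,-1,-0.5,1,0,0,0]

```text
t: 25.97
tool_pos: [0.4774, 0.3312, 0.2354]
orientation: [0.974, 0.225, -0.0, 0.0]
wrist_force: [-0.4, 0.7, 0.3]
gripper_width: -0.0001
grip_force: 0.0
```

Request:
apply_moves:
  increments:
    - [0,-1,-0.5,1,0,0,0]
    - [0,-1,-0.5,1,0,0,0]
    - [0,0,0,0,0,0,0]
    - [0,0,0,0,0,0,0]

```text
t: 26.3
tool_pos: [0.4384, 0.3119, 0.2765]
orientation: [0.974, 0.225, 0.002, -0.0]
wrist_force: [0.2, 1.2, -1.4]
gripper_width: -0.0
grip_force: 0.0
```

```bash
python3 track.py 62 53 0
python3 - <<'E'
from h import *
c=snap('scene','s5');a=c['pixels'][190:310,180:340,::-1];cv2.imwrite('pics/s5c.png',cv2.resize(a,None,fx=5,fy=5,interpolation=cv2.INTER_CUBIC))
E
```

```text
plate jig [61.5 51.4] ang -1.4 n 1145 1654 120 post in plate [-60.2 -52.9] tcp jig [-70.5  53.1] tcp in plate [-131.9   -1.5] F [-0.2  0.1 -0.5] Fjig [-0.1  0.2]
```

View pics/s5c.png

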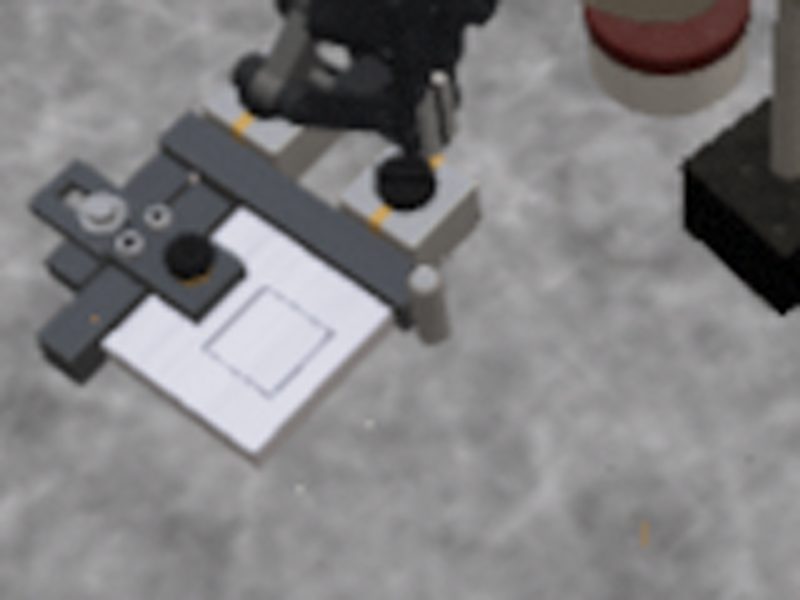

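The plate sits flush along the cheek and against the stop. The knob at (190,257) is fully down, and the jig has not moved.

```bash
python3 -c "
from rig import ticket;print(ticket.hand_in())"
```

```text
the job is handed in; nothing more can be done
None
```

The plate is home against the cheek and the end stop, the lock pin is fully down (knob top at 52 mm), and the job is handed in at about 26 s; the highest wrist-force reading was about 33 N in all (28 N of it horizontal push) during the swing, so I can't say the push always stayed below 30 N.

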